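Put the washed burner parts back on the patio gas hob

TASK

The parts of the hob's two burners have been washed and stand stacked on the teak board in the order they came off. Put both burners back together: each aluminium flame spreader fully seated in the burner cup of its own size, and the black cap of that size seated level, right side up, on top of it. Set every part down gently rather than dropping it, and leave the lighter, the glass jar and the basting brush where they are.

Things in the scene. Friction and masses are not known exactly. Their poses are not given: they have to be found in the camera images.
- small_spreader: Small flame spreader, aluminium, top of the stack. Round: body 42 mm dia, 18 mm high, slotted side; below it a tapered spigot 6 mm long (26 mm dia at the shoulder, 20 at the foot); top recess 26 mm dia, 6 deep. Origin: centre of the spigot's foot, z up; the body to grip is 6 to 24 mm above it. About 50 g. Seated in its cup, its origin is 2 mm above the cup's origin.
- small_cap: Small burner cap, black enamel, second from the top of the stack. Disc 50 mm dia, 9 mm thick, flat top, bevelled upper edge; below it a tapered boss 5 mm high (21 mm dia under the disc, 15 at the foot). Origin: centre of the boss's foot, z up; upright rim 5 to 11.5 mm above it, top at 14. About 80 g. Seated on the small spreader (now on the large one), its origin is 19 mm above the spreader's.
- large_spreader: Large flame spreader, aluminium, third from the top of the stack. Round: body 58 mm dia, 18 mm high, slotted side; tapered spigot below, 6 mm long (39 mm dia at the shoulder, 32 at the foot); top recess 38 mm dia, 6 deep. Origin: centre of the spigot's foot, z up; the body to grip is 6 to 24 mm above it. About 100 g. Seated in its cup, its origin is 2 mm above the cup's origin.
- large_cap: Large burner cap, black enamel, bottom of the stack, its boss standing on the teak board (top 18 mm above the work surface). Disc 66 mm dia, 9 mm thick, flat top, bevelled upper edge; tapered boss below, 5 mm high (33 to 27 mm dia). Origin: centre of the boss's foot, z up; upright rim 5 to 11.5 mm above it. About 150 g. Seated, its origin is 19 mm above the large spreader's.
- small_cup: Small burner cup, fixed on the steel hob panel (top 8 mm above the work surface; two black knobs up to 37 mm high, 125 mm or more from the cups). Dark ring 50 mm outside dia, 8 mm high, 31 mm opening for the small spreader's spigot (2.5 mm play all round). Origin: ring's centre at panel height, z up. The low white spark electrode beside it is no obstacle.
- large_cup: Large burner cup, fixed on the same hob panel, 200 mm from the small one; either may be nearer the robot (the hob stands left or right, the board on the other side). Dark ring 68 mm outside dia, 8 mm high, 44 mm opening for the large spreader's spigot (2.5 mm play all round when seated). Origin: ring's centre at panel height, z up.
- lighter: Bystander: black plastic pocket lighter with a steel end, 78 x 24 x 13 mm, lying across the far end of the teak board. Origin: about the middle of its underside.
- jar: Bystander: empty clear glass jar, 76 mm dia, 100 mm high, open on top, standing beyond the far end of the board. Origin: centre of its underside.
- basting_brush: Bystander: basting brush lying flat across the far end of the hob, on the counter just beyond it, 250 mm long, 12 mm high, wooden handle, red silicone head. Origin: near the middle of its underside, x towards the bristles.

How it is judged:
At the end, for the whole second after the job is handed in: Each spreader stands in the cup of its own size and each cap right side up on the spreader of its size: every joint with axes within 6 mm, height within 2 mm of fully seated, tilt below 4 degrees; all four parts released and at rest (horizontal distance between small_spreader and small_cup below 0.006 m and z of small_spreader in the frame of small_cup between 0 and 0.004 m and angle between each of small_spreader, small_cap, large_spreader, large_cap's own z axis and vertical below 0.07 rad and horizontal distance between small_cap and small_spreader below 0.006 m and z of small_cap in the frame of small_spreader between 0.017 and 0.021 m and horizontal distance between large_spreader and large_cup below 0.006 m and z of large_spreader in the frame of large_cup between 0 and 0.004 m and horizontal distance between large_cap and large_spreader below 0.006 m and z of large_cap in the frame of large_spreader between 0.017 and 0.021 m and linear speed of each of small_spreader, small_cap, large_spreader, large_cap below 0.02 m/s); the robot touches nothing.
It fails at once if a burner part is dropped (falls free faster than 0.75 m/s, a fall of about 30 mm) ((linear speed of small_spreader above 0.75 m/s and contact force between the fingers and small_spreader below 0.05 N) or (linear speed of small_cap above 0.75 m/s and contact force between the fingers and small_cap below 0.05 N) or (linear speed of large_spreader above 0.75 m/s and contact force between the fingers and large_spreader below 0.05 N) or (linear speed of large_cap above 0.75 m/s and contact force between the fingers and large_cap below 0.05 N)).
It fails at once if the lighter is moved more than 30 mm (distance of lighter from where it was at the start of the episode above 0.03 m).
It fails at once if the glass jar is moved more than 30 mm (distance of jar from where it was at the start of the episode above 0.03 m).
It fails at once if the basting brush is moved more than 30 mm (distance of basting_brush from where it was at the start of the episode above 0.03 m).
It also fails if it takes over 128 s, if anything falls off the work surface, if the arm or the gripper's body presses on something with over 40 N, if the wrist force passes 120 N, or if a joint passes its speed limit or range.

ROBOT

A 7-joint arm with a two-finger parallel gripper is mounted at the origin on the work surface. World frame = base frame: x ahead of the robot, y to its left, z up, the work surface at z = 0. Lengths are in m, angles in rad, forces in N, time in s.
With the tool pointing down it reaches from about 0.425 to 0.95 m from the base axis. Payload 16.7 kg.
Tool frame: the origin (TCP) lies between the finger pads; the fingertips stand 8 mm ahead of it and the grasp point (between the pads) lies 11 mm behind it; z points along the fingers, y is the direction in which the jaws open and shut (so a half turn about z gives the same grasp; the last joint's range is limited). The gripper opens to 94 mm and grips with 3 to 60 N. Pads are 16 mm wide; open, the fingers measure 119 mm over their backs; the gripper's body (75 mm by 177 mm) begins 78 mm behind the grasp point.
Start: joints at [1.109, 0.426, 0.074, 1.606, -0.034, 1.111, -0.067], TCP at [0.207, -0.642, 0.213] pointing down, gripper open.
Joint ranges: [-2.85, 2.85], [-0.5, 2.14], [-1.23, 1.37], [0.21, 2.46], [-1.02, 4.16], [0.16, 2.05], [-2.73, 2.73]. Speed limits (rad/s): [1.89, 1.89, 2.39, 2.39, 3.01, 3.01, 3.01].

INTERFACE

Orientations are given as [roll, pitch, yaw] about the fixed x, y, z axes, in that order (R = Rz(yaw) Ry(pitch) Rx(roll)).
In Python, from station import telemetry, eyes, job gives the robot as it stands. The module is installed in compiled form; this text tells all that it offers.
- The arm moves only by the shell command python3 -m inch 'ROWS' [FORCE]. ROWS is JSON, a list of rows, each a list of 3 entries, a list of its own where there are three numbers: the shift along the tool's x, y, z in mm, then the turn, a rotation vector about the tool's x, y, z in rad, then the opening, from 0 (shut) to 1 (fully open). In form: [[[tx, ty, tz], [wx, wy, wz], grip], ...]. A call has 1 to 12 rows; each row is the pose to reach, as a shift and turn from the pose measured when the call began, along the tool's axes at that moment; what a row does not reach only later rows make up. A row lasts 1/12 s, in which the tool goes at most 41.7 mm and 7.16 degrees, less where a joint would pass 70% of its speed; a pose out of reach is approached as far as the arm can. A call with a gripper value outside its range is refused whole. The fingers move at their own pace and stop on an object; FORCE is the grip in N (left out, the last holds). Time passes only in rows, so rows that repeat a pose let the fingers close. It gives the time, the measured TCP pose, the force and the opening at its end, in the units of the state.
- telemetry.state(): the state, without advancing time (a new reading comes with each control period).
- eyes.capture(name): name is "scene" or "top"; returns the picture (420x560x3 uint8, blue, green, red); there is no depth.
- eyes.camera_info(name): a dict with "camera_matrix" (3x3 intrinsics, pixels), "world_from_camera" (4x4, takes a point from camera to world coordinates). Camera axes: x right, y down, z forward; pixel columns grow to the right and rows downward; lengths in m; the calibration is good to about 2 mm. A picture is of the moment at which its call begins. camera_info takes no time and is no camera call.
- job.close_job(): hands the job in, once; it reports no verdict.
The state is a dict: "time": time; "qpos": joint angles; "joint_vel": joint speeds; "joint_torque": joint torques, N m; "tool_pos": TCP position; "orientation": TCP orientation; "contact_force": force on the tool from outside, world axes, zero at the start; "ft_torque": the same for the moment, N m; "finger_gap": finger opening in m.
Only numpy, scipy, OpenCV 4.12 (cv2) and the standard library are available. Lean on these libraries where they do the work, as an engineer would, in place of code of your own. Each camera call takes 0.05 s, during which the arm holds its last target.

## Working session

There is one attempt and no reset: what is moved stays moved. The work goes in short steps, Python scripts to look and compute and a shell command to move; the robot and the scene stay as the last step left them, time stands still between calls to the robot, and variables do not carry over. Pictures are saved under pics/ and viewed, and the job is handed in when it is done.

```bash
mkdir -p pics; python3 - <<'E'
from station import telemetry, eyes
import cv2
for n in("scene","top"):
    im=eyes.capture(n); cv2.imwrite(f"pics/{n}0.png",im)
    i=eyes.camera_info(n); print(n,i["camera_matrix"],i["world_from_camera"])
print(telemetry.state())
E
```

```text
scene [[380.86444509   0.         282.40274271]
 [  0.         380.86444509 207.52071288]
 [  0.           0.           1.        ]] [[ 0.82381147  0.37893506 -0.42159564  0.90119778]
 [ 0.56685291 -0.55531689  0.60852357 -0.41661907]
 [-0.00352827 -0.74029141 -0.67227686  0.55777173]
 [ 0.          0.          0.          1.        ]]
top [[398.85740523   0.         283.41766688]
 [  0.         398.85740523 208.71593731]
 [  0.           0.           1.        ]] [[-0.10960436 -0.97311601  0.20256387  0.47436707]
 [-0.99396321  0.10629791 -0.02716431  0.00751615]
 [ 0.00490191 -0.20431836 -0.97889222  0.71509759]
 [ 0.          0.          0.          1.        ]]
{'time': 0.1, 'qpos': array([ 1.10951172,  0.42668802,  0.07387989,  1.60652624, -0.03410922,
        1.11082502, -0.06706736]), 'joint_vel': array([-8.13379818e-04, -8.11208719e-04, -1.75446550e-04, -1.59685304e-03,
       -5.48615129e-04, -1.21767034e-03,  3.45804357e-07]), 'joint_torque': array([ 8.08682613e-03, -9.37458515e+01,  3.67662728e+00, -4.55038190e+01,
       -4.86396602e-02,  1.69002550e-02,  1.91472907e-05]), 'tool_pos': array([ 0.20690233, -0.64209859,  0.21284146]), 'orientation': array([-3.14040946e+00,  8.72926097e-05,  3.11757595e-01]), 'contact_force': array([-0.01073106,  0.33545284, -0.14138462]), 'ft_torque': array([-0.01024008, -0.01027221, -0.02672131]), 'finger_gap': 0.09413557160443234}
```

View pics/scene0.png

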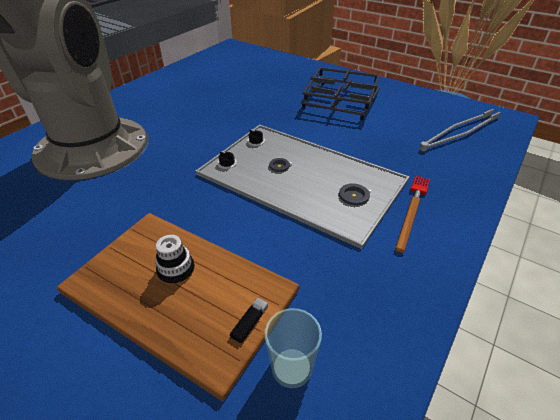

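View pics/top0.png

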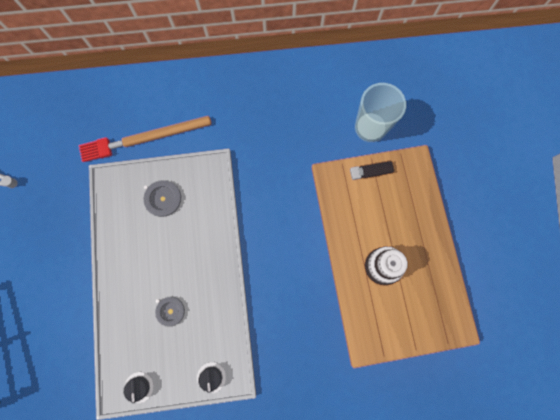

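The scene picture shows the stack near (170,258), the small cup at (280,165) and the large cup at (354,194). In the top picture the stack is near (388,264), the small cup at (171,311) and the large cup at (163,199). I'll enlarge those areas.

```bash
python3 - <<'E'
import cv2, numpy as np
t=cv2.imread("pics/top0.png"); s=cv2.imread("pics/scene0.png")
def crop(im,x,y,w,h,k): return cv2.resize(im[y:y+h,x:x+w],None,fx=k,fy=k,interpolation=cv2.INTER_CUBIC)
a=crop(t,350,230,70,70,8); b=crop(s,140,220,70,70,8)
cv2.imwrite("pics/c_stack_top.png",a);cv2.imwrite("pics/c_stack_scene.png",b)
cups=np.vstack([np.hstack([crop(t,140,175,50,50,6),crop(t,148,288,50,50,6)]),np.hstack([crop(s,330,170,50,50,6),crop(s,255,140,50,50,6)])])
cv2.imwrite("pics/c_cups.png",cups)
E
```

```text
(no output)
```

View pics/c_stack_top.png

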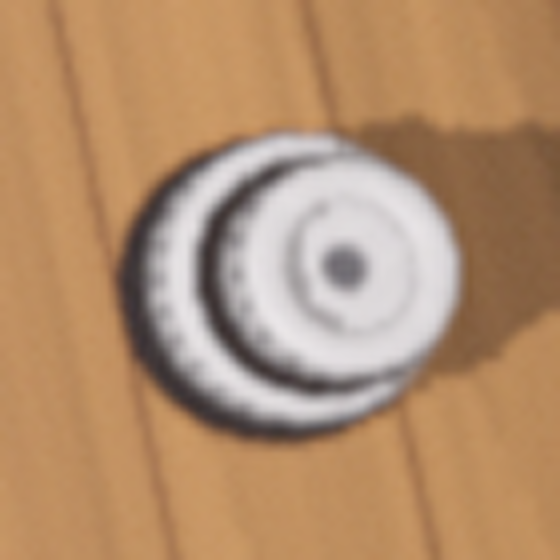

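View pics/c_stack_scene.png

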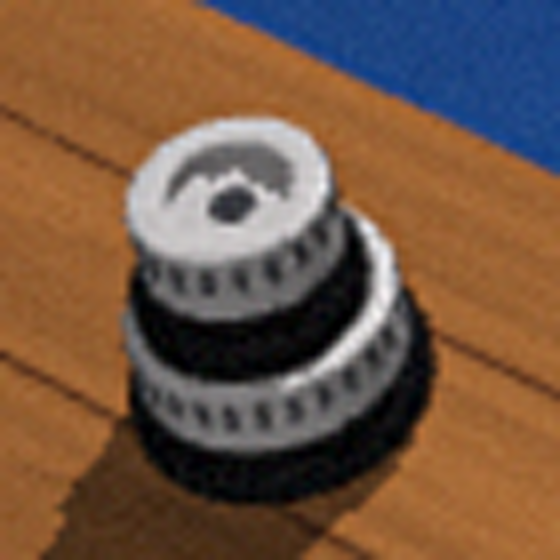

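View pics/c_cups.png

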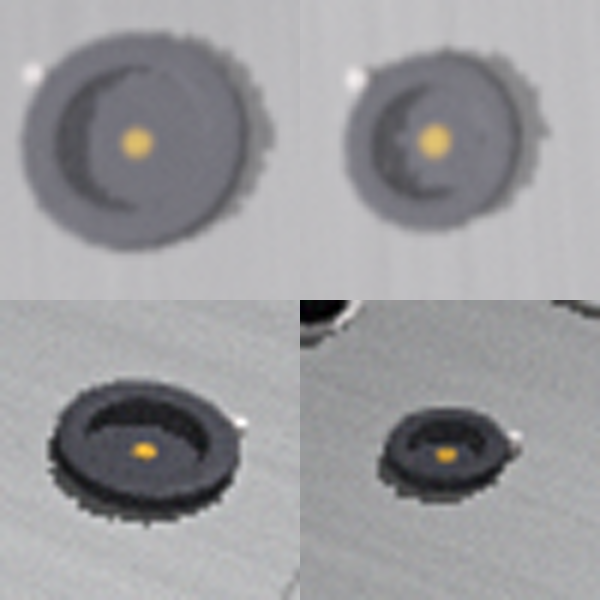

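```bash
cat > h.py <<'E'
import cv2, numpy as np
from station import telemetry, eyes
I={n:eyes.camera_info(n) for n in("scene","top")}
K={n:np.array(I[n]["camera_matrix"]) for n in I}
E={n:np.linalg.inv(np.array(I[n]["world_from_camera"])) for n in I}
P={n:K[n]@E[n][:3] for n in I}
def tri(t,s):
    X=cv2.triangulatePoints(P["top"],P["scene"],np.array(t,float).reshape(2,1),np.array(s,float).reshape(2,1)).ravel()
    X=X[:3]/X[3]
    return X,[proj(n,X[None])[0]-u for n,u in(("top",t),("scene",s))]
def proj(n,X):
    x=(P[n]@np.c_[X,np.ones(len(X))].T).T; return x[:,:2]/x[:,2:]
def circ(c,r,z,N=90):
    a=np.linspace(0,2*np.pi,N); return np.c_[c[0]+r*np.cos(a),c[1]+r*np.sin(a),np.full(N,z)]
def ray(n,u,z):
    C=np.linalg.inv(E[n]); d=C[:3,:3]@np.linalg.inv(K[n])@np.array([u[0],u[1],1.]); o=C[:3,3]
    return o+d*(z-o[2])/d[2]
def overlay(im,n,circles,box,k):
    x,y,w,h=box; o=cv2.resize(im[y:y+h,x:x+w],None,fx=k,fy=k,interpolation=cv2.INTER_CUBIC)
    for i,(c,r,z) in enumerate(circles):
        p=((proj(n,circ(c,r,z))-[x,y]+.5)*k-.5)
        col=[(0,0,255),(0,255,0),(255,0,0),(0,255,255),(255,0,255)][i%5]
        cv2.polylines(o,[np.round(p*16).astype(np.int32)],True,col,1,cv2.LINE_AA,4)
    return o
E
python3 - <<'E'
from h import *
np.set_printoptions(precision=4,suppress=True)
for nm,t,s in(("sspr",(393.5,262.8),(168.3,243.4)),("Lcup",(161.8,198.1),(354.25,192.75)),("scup",(169.5,311.1),(278.9,164.1))):
    print(nm,*tri(t,s))
for nm,t,s,z in(("sspr",(393.5,262.8),(168.3,243.4),.089),("Lcup",(161.8,198.1),(354.25,192.75),.016),("scup",(169.5,311.1),(278.9,164.1),.016)):
    print(nm,ray("top",t,z),ray("scene",s,z))
E
```

```text
sspr [ 0.4996 -0.1716  0.0877] [array([-0.0754, -0.0497]), array([-0.0931,  0.002 ])]
Lcup [0.6635 0.2045 0.0139] [array([-0.3566, -0.3839]), array([-0.4451,  0.1533])]
scup [0.4637 0.2006 0.0134] [array([-0.0616, -0.0558]), array([-0.0623,  0.0142])]
sspr [ 0.4995 -0.1713  0.089 ] [ 0.5009 -0.1722  0.089 ]
Lcup [0.6622 0.2033 0.016 ] [0.665  0.2032 0.016 ]
scup [0.4636 0.1998 0.016 ] [0.4658 0.1978 0.016 ]
```

Triangulated heights come out at 87.7 mm for the spreader top and about 14 mm for the cup rims. The text gives 89 and 16 mm, so they agree within the calibration. Next I'll overlay the model circles to check every layer.

```bash
python3 - <<'E'
from h import *
t=cv2.imread("pics/top0.png"); s=cv2.imread("pics/scene0.png")
c=(.5002,-.1717)
C=[(c,.021,.089),(c,.025,.0625),(c,.029,.056),(c,.033,.0295)]
o=np.hstack([overlay(t,"top",C,(355,235,60,60),7),overlay(s,"scene",C,(145,225,54,60),7)])
cv2.imwrite("pics/o1.png",o[:,:800])
C=[((.6635,.2033),.034,.016),((.6635,.2033),.022,.016),((.4647,.199),.025,.016),((.4647,.199),.0155,.016)]
o=np.vstack([np.hstack([overlay(t,"top",C,(140,175,50,50),6),overlay(t,"top",C,(148,288,50,50),6)]),np.hstack([overlay(s,"scene",C,(330,170,50,50),6),overlay(s,"scene",C,(255,140,50,50),6)])])
cv2.imwrite("pics/o2.png",o)
E
```

```text
(no output)
```

View pics/o1.png

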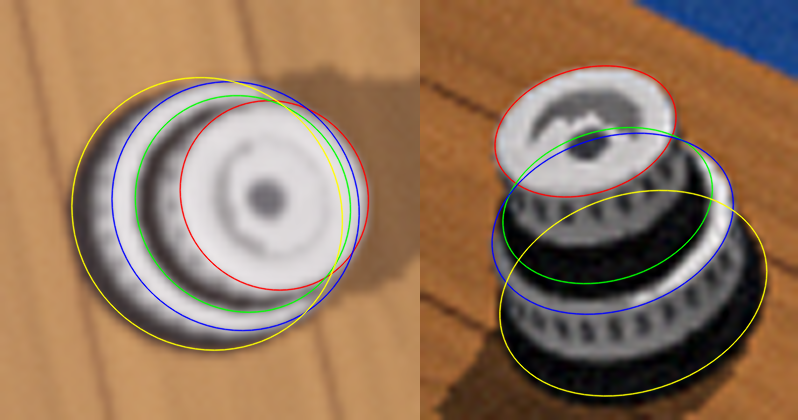

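View pics/o2.png

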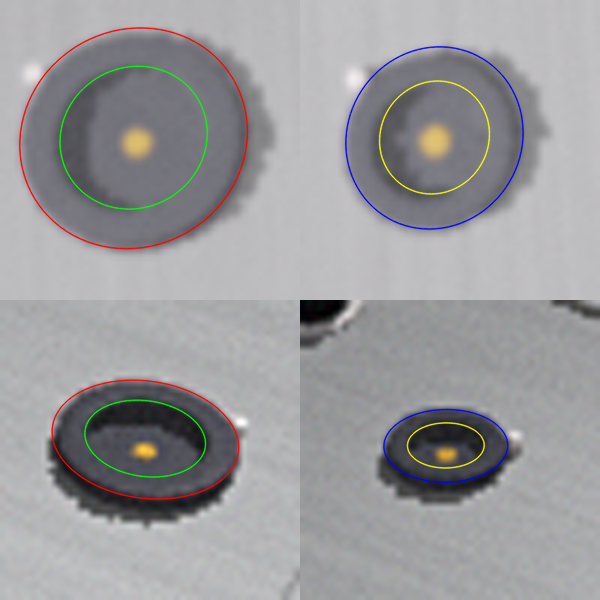

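```bash
python3 -m inch '[[[0,0,0],[0,0,0.12],1],[[0,0,0],[0,0,0.24],1],[[0,0,0],[0,0,0.312],1],[[0,0,0],[0,0,0.312],1]]' 40
```

```text
time: 0.43
tool_pos: [0.2069, -0.6419, 0.2125]
orientation: [-3.14, 0.001, -0.004]
contact_force: [-0.1, -0.5, -0.1]
finger_gap: 0.0938
```

The circles for all four parts, drawn about one axis at (0.500, -0.172), fit in both views. The cup circles fit too, so I'll start the approach.

```bash
python3 -m inch '[[[10,-16,0],[0,0,0],1],[[28,-45,0],[0,0,0],1],[[49,-78,0],[0,0,0],1],[[70,-111,0],[0,0,0],1],[[91,-145,0],[0,0,0],1],[[112,-178,0],[0,0,0],1],[[133,-212,0],[0,0,0],1],[[154,-246,0],[0,0,0],1],[[175,-280,0],[0,0,0],1],[[195,-313,0],[0,0,0],1],[[212,-340,0],[0,0,0],1],[[225,-360,0],[0,0,0],1]]' 40; python3 -c "
from station import telemetry;s=telemetry.state();print(s['qpos'],s['tool_pos'],s['orientation'])"
```

```text
time: 1.43
tool_pos: [0.4346, -0.2799, 0.213]
orientation: [-3.14, 0.001, 0.002]
contact_force: [1.1, -0.1, -0.1]
finger_gap: 0.0944
[ 0.52265656  0.17346396 -0.08330323  1.95112544  0.01520766  1.01894297
 -1.13634031] [ 0.43464993 -0.27986766  0.21297081] [-3.13976107e+00  5.68985241e-04  1.84974986e-03]
```

```bash
python3 -m inch '[[[14,-22,6],[0,0,0],1],[[30,-50,18],[0,0,0],1],[[47,-78,34],[0,0,0],1],[[59,-98,52],[0,0,0],1],[[65.6,-108.2,68],[0,0,0],1],[[65.6,-108.2,73],[0,0,0],1],[[65.6,-108.2,73],[0,0,0],1]]' 40; python3 - <<'E'
from h import *
for n in("top","scene"):
    cv2.imwrite(f"pics/ap1{n}.png",eyes.capture(n))
s=telemetry.state();print(s['qpos'],s['tool_pos'],s['orientation'],s['contact_force'])
t=cv2.imread("pics/ap1top.png"); q=cv2.imread("pics/ap1scene.png")
k=lambda im,x,y:cv2.resize(im[y:y+150,x:x+130],None,fx=3,fy=3,interpolation=cv2.INTER_CUBIC)
cv2.imwrite("pics/ap1.png",np.hstack([k(t,320,190),k(q,105,150)]))
E
```

```text
time: 2.02
tool_pos: [0.4992, -0.171, 0.1389]
orientation: [-3.139, 0.003, 0.005]
contact_force: [0.1, 0.4, 1.0]
finger_gap: 0.0937
[ 0.3495466   0.27868969 -0.16185438  1.99530818  0.05620448  0.87270982
 -1.41114365] [ 0.49970429 -0.17246669  0.14058103] [-3.14014856e+00  6.06419592e-04  2.00466610e-03] [-0.43364284  0.79497049  0.52996682]
```

View pics/ap1.png

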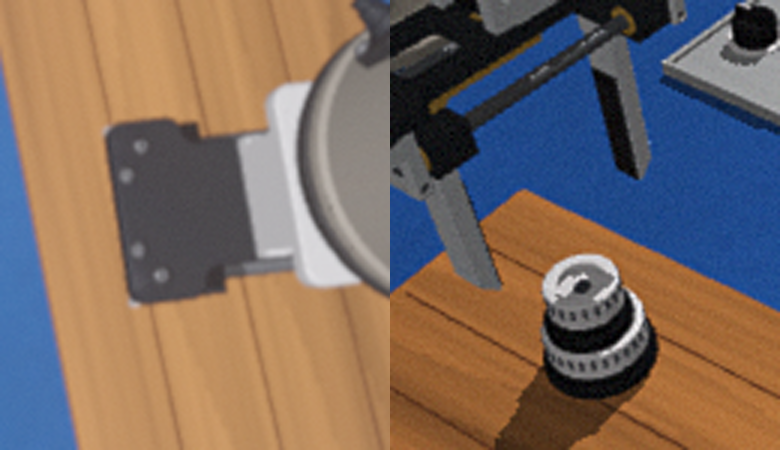

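The scene crop shows the open jaws straddling the stack. I'll descend to TCP z of about 81 mm and close.

```bash
python3 -m inch '[[[0,0,15],[0,0,0],1],[[0.5,0,35],[0,0,0],1],[[0.5,0,50],[0,0,0],1],[[0.5,0,58],[0,0,0],1],[[0.5,0,59],[0,0,0],1],[[0.5,0,59],[0,0,0],1]]' 25; python3 -m inch '[[[0,0,0],[0,0,0],0.5],[[0,0,0],[0,0,0],0.5],[[0,0,0],[0,0,0],0.5],[[0,0,0],[0,0,0],0.5],[[0,0,0],[0,0,0],0.4],[[0,0,0],[0,0,0],0.3]]' 25
```

```text
time: 2.62
tool_pos: [0.5002, -0.1731, 0.0821]
orientation: [-3.14, 0.0, 0.001]
contact_force: [-1.0, -1.1, -0.3]
finger_gap: 0.0939
time: 3.12
tool_pos: [0.5002, -0.173, 0.0823]
orientation: [-3.14, 0.0, 0.002]
contact_force: [-0.6, -0.9, 0.6]
finger_gap: 0.0573
```

```bash
python3 -m inch '[[[0,0,0],[0,0,0],0.4],[[0,0,0],[0,0,0],0.4],[[0,0,0],[0,0,0],0.3],[[0,0,0],[0,0,0],0.3],[[0,0,0],[0,0,0],0.3],[[0,0,0],[0,0,0],0.3]]' 25
```

```text
time: 3.62
tool_pos: [0.5002, -0.173, 0.0823]
orientation: [-3.14, 0.0, 0.002]
contact_force: [-0.0, 0.1, 1.1]
finger_gap: 0.0412
```

```bash
python3 -m inch '[[[0,0,0],[0,0,0],0.2],[[0,0,-3],[0,0,0],0.2],[[0,0,-10],[0,0,0],0.2],[[0,0,-25],[0,0,0],0.2],[[0,0,-40],[0,0,0],0.2],[[0,0,-50],[0,0,0],0.2],[[0,0,-55],[0,0,0],0.2],[[0,0,-55],[0,0,0],0.2]]' 25;  python3 - <<'E'
from h import *
for n in("top","scene"):
    cv2.imwrite(f"pics/l1{n}.png",eyes.capture(n))
q=cv2.imread("pics/l1scene.png")
k=lambda im,x,y:cv2.resize(im[y:y+150,x:x+130],None,fx=4,fy=4,interpolation=cv2.INTER_CUBIC)
cv2.imwrite("pics/l1.png",k(q,105,150))
E
```

```text
time: 4.28
tool_pos: [0.5008, -0.1733, 0.1386]
orientation: [-3.141, -0.002, 0.001]
contact_force: [-0.4, 1.2, -0.6]
finger_gap: 0.0413
```

View pics/l1.png

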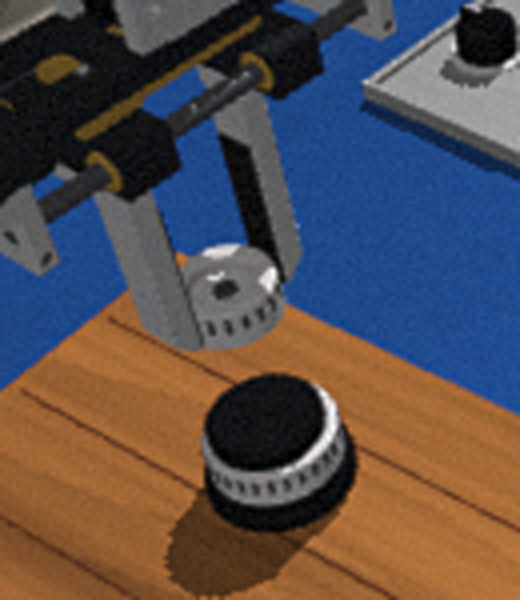

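The small spreader is held level and the cap below it hasn't moved. Next is the transfer to the small cup.

```bash
python3 -m inch '[[[-1,-12,0],[0,0,0],0.2],[[-4,-40,0],[0,0,0],0.2],[[-7,-75,0],[0,0,0],0.2],[[-11,-110,0],[0,0,0],0.2],[[-14,-145,0],[0,0,0],0.2],[[-17,-180,0],[0,0,0],0.2],[[-20,-215,0],[0,0,0],0.2],[[-24,-250,0],[0,0,0],0.2],[[-28,-285,0],[0,0,0],0.2],[[-31,-318,0],[0,0,0],0.2],[[-34,-345,0],[0,0,0],0.2],[[-36,-360,0],[0,0,0],0.2]]' 25; python3 -m inch '[[[0,0,0],[0,0,0],0.2]]' 25; python3 -c "
from station import telemetry;s=telemetry.state();print(s['qpos'],s['tool_pos'],s['orientation'])"
```

```text
time: 5.38
tool_pos: [0.4619, 0.1909, 0.1369]
orientation: [-3.14, 0.001, 0.005]
contact_force: [-0.6, -0.2, 0.2]
finger_gap: 0.0412
time: 5.47
tool_pos: [0.4604, 0.1945, 0.1364]
orientation: [-3.139, 0.002, 0.009]
contact_force: [-0.8, -0.2, -0.9]
finger_gap: 0.041
[-0.19386641  0.25735102 -0.38029075  2.04867674  0.12052605  0.85734346
 -2.20334271] [0.4604046  0.19446221 0.13638142] [-3.13881293e+00  2.31322181e-03  9.35597128e-03]
```

```bash
python3 -m inch '[[[3,-3,8],[0,0,0],0.2],[[4,-4.5,25],[0,0,0],0.2],[[4,-4.5,45],[0,0,0],0.2],[[4,-4.5,62],[0,0,0],0.2],[[4,-4.5,74],[0,0,0],0.2],[[4,-4.5,80],[0,0,0],0.2],[[4,-4.5,80],[0,0,0],0.2],[[4,-4.5,80],[0,0,0],0.2]]' 25; python3 - <<'E'
from h import *
for n in("top","scene"):
    cv2.imwrite(f"pics/p1{n}.png",eyes.capture(n))
s=telemetry.state();print(s['tool_pos'],s['orientation'],s['contact_force'])
t=s['tool_pos']
q=cv2.imread("pics/p1scene.png")
C=[((.4647,.199),.025,.016),((.4647,.199),.021,t[2]+.008)]
cv2.imwrite("pics/p1.png",overlay(q,"scene",C,(230,90,100,100),6))
E
```

```text
time: 6.13
tool_pos: [0.4641, 0.1988, 0.0562]
orientation: [-3.139, 0.003, 0.009]
contact_force: [-0.5, 0.2, -0.4]
finger_gap: 0.0412
[0.46458384 0.19919531 0.05694428] [-3.13852570e+00  1.53128122e-03  8.94717272e-03] [-0.71051003 -0.11380209 -0.26013369]
```

View pics/p1.png

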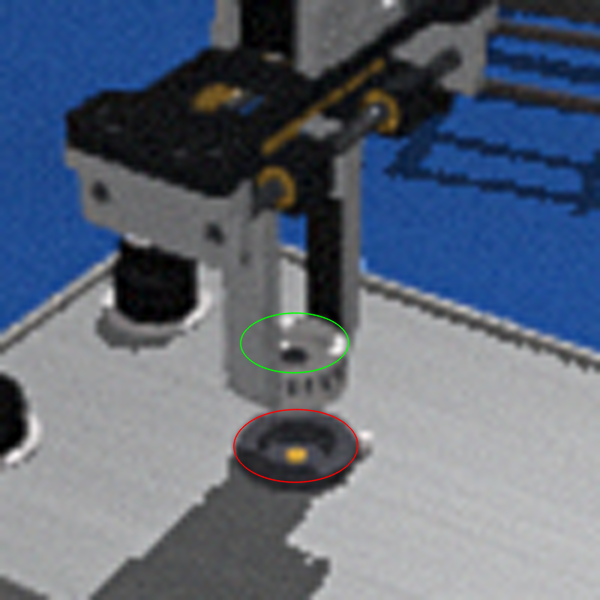

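Green (the spreader's predicted top) and red (the cup rim) both match the picture. I'll lower it slowly.

```bash
python3 -m inch '[[[0,0,8],[0,0,0],0.2],[[0,0,16],[0,0,0],0.2],[[0,0,22],[0,0,0],0.2],[[0,0,26],[0,0,0],0.2],[[0,0,28],[0,0,0],0.2],[[0,0,28],[0,0,0],0.2]]' 25; python3 -m inch '[[[0,0,0.7],[0,0,0],0.2],[[0,0,1.4],[0,0,0],0.2],[[0,0,2],[0,0,0],0.2],[[0,0,2],[0,0,0],0.2]]' 25
```

```text
time: 6.73
tool_pos: [0.4642, 0.1992, 0.0283]
orientation: [-3.139, 0.002, 0.009]
contact_force: [-0.0, -1.0, -1.1]
finger_gap: 0.0413
time: 7.07
tool_pos: [0.4644, 0.1994, 0.0271]
orientation: [-3.139, 0.002, 0.009]
contact_force: [-5.2, -2.5, 14.3]
finger_gap: 0.0411
```

Contact came at TCP z 27.1 mm against an expected 27.3, so it should be seated. I'll ease off, open and look.

```bash
python3 -m inch '[[[0,0,-0.5],[0,0,0],0.5],[[0,0,-0.5],[0,0,0],0.6],[[0,0,-0.5],[0,0,0],0.7],[[0,0,-0.5],[0,0,0],0.8],[[0,0,-0.5],[0,0,0],0.9],[[0,0,-0.5],[0,0,0],0.9]]' 25; python3 -m inch '[[[0,0,-10],[0,0,0],1],[[0,0,-30],[0,0,0],1],[[0,0,-60],[0,0,0],1],[[0,0,-95],[0,0,0],1],[[0,0,-115],[0,0,0],1],[[0,0,-120],[0,0,0],1]]' 25; python3 - <<'E'
from h import *
q=eyes.capture("scene");cv2.imwrite("pics/d1scene.png",q)
C=[((.4647,.199),.025,.016),((.4647,.199),.021,.034)]
cv2.imwrite("pics/d1.png",overlay(q,"scene",C,(240,120,70,70),8))
E
```

```text
time: 7.57
tool_pos: [0.4643, 0.1993, 0.0275]
orientation: [-3.139, 0.002, 0.009]
contact_force: [0.4, 0.9, -0.1]
finger_gap: 0.0769
time: 8.07
tool_pos: [0.466, 0.1999, 0.1518]
orientation: [-3.137, -0.003, 0.009]
contact_force: [1.5, -0.0, -0.3]
finger_gap: 0.0939
```

View pics/d1.png

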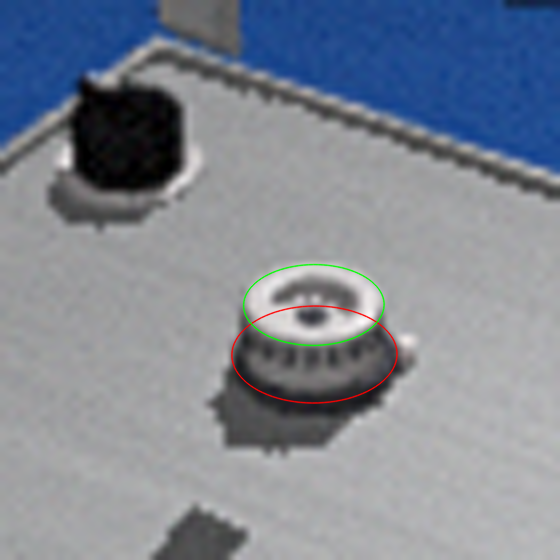

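The spreader is seated: its top circle matches at the fully seated height. Back to the stack.

```bash
python3 -m inch '[[[1,12,0],[0,0,0.009],1],[[4,40,0],[0,0,0.009],1],[[7,75,0],[0,0,0.009],1],[[10,110,0],[0,0,0.009],1],[[13,145,0],[0,0,0.009],1],[[16,180,0],[0,0,0.009],1],[[19,215,0],[0,0,0.009],1],[[22,250,0],[0,0,0.009],1],[[25,285,0],[0,0,0.009],1],[[27,320,0],[0,0,0.009],1],[[29,350,5],[0,0,0.009],1],[[30,367,15],[0,0,0.009],1]]' 40; python3 - <<'E'
from h import *
q=eyes.capture("scene")
C=[((.5002,-.1717),.025,.0625),((.5002,-.1717),.029,.056),((.5002,-.1717),.033,.0295)]
cv2.imwrite("pics/s2.png",overlay(q,"scene",C,(130,180,90,100),6))
s=telemetry.state();print(s['tool_pos'],s['orientation'])
E
```

```text
time: 9.12
tool_pos: [0.4983, -0.1715, 0.1338]
orientation: [-3.138, -0.002, -0.004]
contact_force: [0.8, 0.8, -0.1]
finger_gap: 0.0937
[ 0.49711582 -0.17315837  0.13142875] [-3.13833493e+00  8.53635074e-04 -5.70061627e-03]
```

View pics/s2.png

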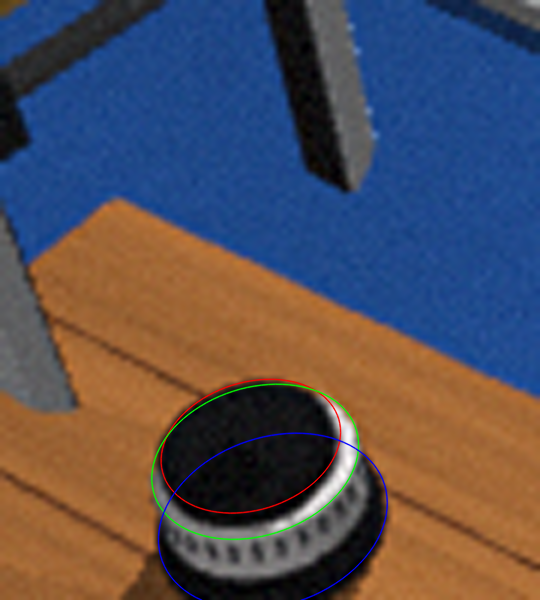

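```bash
python3 -m inch '[[[2,-0.5,8],[0,0,-0.005],1],[[2.5,-0.5,24],[0,0,-0.005],1],[[2.5,-0.5,42],[0,0,-0.005],1],[[2.5,-0.5,54],[0,0,-0.005],1],[[2.5,-0.5,58],[0,0,-0.005],1],[[2.5,-0.5,58],[0,0,-0.005],1],[[2.5,-0.5,58],[0,0,-0.005],1]]' 40;python3 -m inch '[[[0,0,0],[0,0,0],1]]'; python3 -m inch '[[[0,0,0],[0,0,0],1]]'
```

```text
time: 9.75
tool_pos: [0.4994, -0.1721, 0.0733]
orientation: [-3.138, 0.001, -0.0]
contact_force: [0.2, -1.0, 0.3]
finger_gap: 0.0942
time: 9.83
tool_pos: [0.4997, -0.1721, 0.0738]
orientation: [-3.138, 0.001, 0.0]
contact_force: [-0.8, 0.4, -0.4]
finger_gap: 0.0939
time: 9.92
tool_pos: [0.5, -0.172, 0.0744]
orientation: [-3.138, 0.0, 0.0]
contact_force: [-0.3, 0.5, 0.9]
finger_gap: 0.094
```

```bash
python3 -m inch '[[[0,0,4],[0,0,0],1],[[0,0,7],[0,0,0],0.8],[[0,0,8.5],[0,0,0],0.7],[[0,0,8.7],[0,0,0],0.7],[[0,0,8.7],[0,0,0],0.7],[[0,0,8.7],[0,0,0],0.7],[[0,0,8.7],[0,0,0],0.65]]' 35
```

```text
time: 10.5
tool_pos: [0.5001, -0.172, 0.0658]
orientation: [-3.139, -0.0, 0.0]
contact_force: [0.5, 0.4, 0.2]
finger_gap: 0.0624
```

```bash
python3 -m inch '[[[0,0,0],[0,0,0],0.55],[[0,0,0],[0,0,0],0.5],[[0,0,0],[0,0,0],0.4],[[0,0,0],[0,0,0],0.3],[[0,0,0],[0,0,0],0.3],[[0,0,0],[0,0,0],0.3]]' 35; python3 -m inch '[[[0,0,-1],[0,0,0],0.3],[[0,0,-4],[0,0,0],0.3],[[0,0,-9],[0,0,0],0.3],[[0,0,-10],[0,0,0],0.3],[[0,0,-10],[0,0,0],0.3]]';python3 - <<'E'
from h import *
q=eyes.capture("scene")
cv2.imwrite("pics/l2.png",overlay(q,"scene",[],(130,180,90,100),6))
E
```

```text
time: 11.0
tool_pos: [0.5002, -0.1721, 0.0658]
orientation: [-3.139, -0.0, 0.0]
contact_force: [-0.2, 0.6, 1.1]
finger_gap: 0.0483
time: 11.42
tool_pos: [0.5004, -0.1722, 0.0764]
orientation: [-3.139, -0.001, 0.0]
contact_force: [-0.1, -0.7, -1.5]
finger_gap: 0.0487
```

View pics/l2.png

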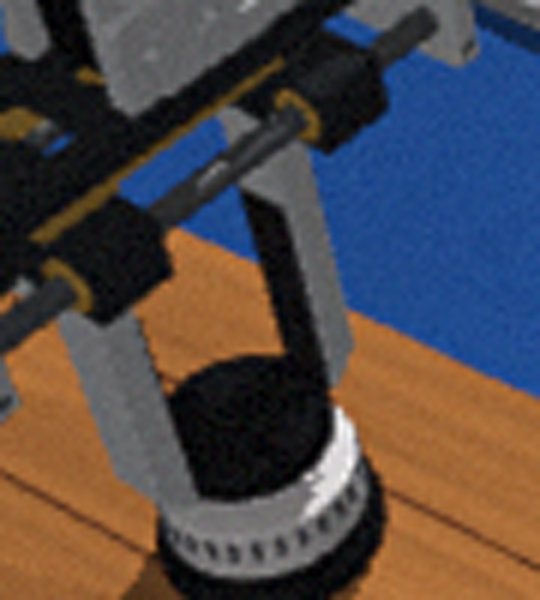

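The cap is held level. I'll lift and transfer it.

```bash
python3 -m inch '[[[0,0,-8],[0,0,0],0.3],[[0,0,-24],[0,0,0],0.3],[[-2,-20,-40],[0,0,0],0.3],[[-5,-50,-45],[0,0,0],0.3],[[-8,-85,-45],[0,0,0],0.3],[[-12,-120,-45],[0,0,0],0.3],[[-15,-155,-45],[0,0,0],0.3],[[-18,-190,-45],[0,0,0],0.3],[[-22,-225,-45],[0,0,0],0.3],[[-25,-260,-45],[0,0,0],0.3],[[-29,-290,-45],[0,0,0],0.3],[[-31,-315,-45],[0,0,0],0.3]]' 35;  python3 -m inch '[[[0,0,0],[0,0,0],0.3],[[0,0,0],[0,0,0],0.3]]'
```

```text
time: 12.47
tool_pos: [0.4686, 0.1452, 0.1227]
orientation: [-3.138, -0.001, 0.002]
contact_force: [1.0, 0.1, -0.0]
finger_gap: 0.0485
time: 12.63
tool_pos: [0.4683, 0.1467, 0.1231]
orientation: [-3.138, -0.001, 0.005]
contact_force: [0.3, -0.3, -0.3]
finger_gap: 0.0485
```

```bash
python3 -m inch '[[[-1,-12,0],[0,0,0.004],0.3],[[-2,-30,0],[0,0,0.004],0.3],[[-3,-46,6],[0,0,0.004],0.3],[[-3.4,-52.3,18],[0,0,0.004],0.3],[[-3.4,-52.3,34],[0,0,0.004],0.3],[[-3.4,-52.3,50],[0,0,0.004],0.3],[[-3.4,-52.3,58],[0,0,0.004],0.3],[[-3.4,-52.3,58],[0,0,0.004],0.3],[[-3.4,-52.3,58],[0,0,0.004],0.3]]';python3 - <<'E'
from h import *
q=eyes.capture("scene");s=telemetry.state();t=s['tool_pos'];print(t,s['orientation'])
cv2.imwrite("pics/p2.png",overlay(q,"scene",[((.4647,.199),.021,.034),((.4647,.199),.025,t[2]-.0033)],(240,110,80,90),6))
E
```

```text
time: 13.38
tool_pos: [0.4647, 0.1984, 0.0651]
orientation: [-3.139, -0.0, -0.0]
contact_force: [-0.3, 0.6, 0.0]
finger_gap: 0.0483
[0.46504153 0.19875148 0.06564306] [-3.13811966e+00 -1.49689509e-03  1.13550171e-04]
```

View pics/p2.png

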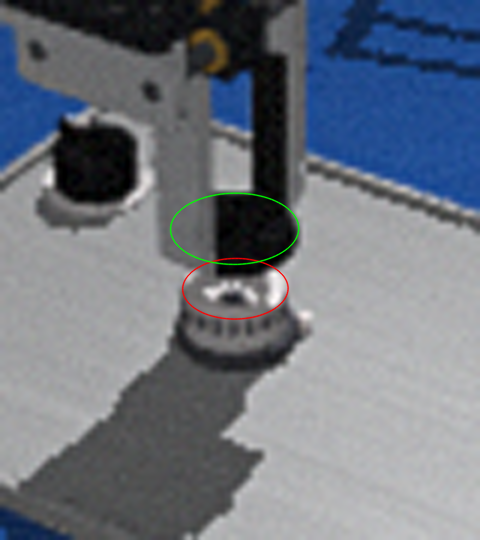

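```bash
python3 -m inch '[[[0,0,6],[0,0,0],0.3],[[0,0,12],[0,0,0],0.3],[[0,0,16],[0,0,0],0.3],[[0,0,18.5],[0,0,0],0.3],[[0,0,19.5],[0,0,0],0.3],[[0,0,19.5],[0,0,0],0.3]]';python3 -m inch '[[[0,0,0.6],[0,0,0],0.3],[[0,0,1.2],[0,0,0],0.3],[[0,0,1.8],[0,0,0],0.3],[[0,0,1.8],[0,0,0],0.3]]'
```

```text
time: 13.93
tool_pos: [0.4649, 0.1988, 0.0459]
orientation: [-3.138, -0.001, 0.0]
contact_force: [-0.2, 0.1, -1.5]
finger_gap: 0.0482
time: 14.27
tool_pos: [0.4649, 0.1988, 0.0441]
orientation: [-3.138, -0.001, 0.0]
contact_force: [-0.0, 0.3, -0.9]
finger_gap: 0.0483
```

```bash
python3 -m inch '[[[0,0,0.4],[0,0,0],0.3],[[0,0,0.8],[0,0,0],0.3],[[0,0,1],[0,0,0],0.3],[[0,0,1],[0,0,0],0.3]]'
```

```text
time: 14.6
tool_pos: [0.4651, 0.1989, 0.0437]
orientation: [-3.138, -0.002, 0.0]
contact_force: [-4.1, -1.9, 13.6]
finger_gap: 0.0485
```

Contact came at 43.7 mm against an expected 43.8. I'll release the cap, back off and check it.

```bash
python3 -m inch '[[[0,0,-0.4],[0,0,0],0.55],[[0,0,-0.4],[0,0,0],0.65],[[0,0,-0.4],[0,0,0],0.75],[[0,0,-0.4],[0,0,0],0.85],[[0,0,-0.4],[0,0,0],0.9],[[0,0,-0.4],[0,0,0],0.9]]'; python3 -m inch '[[[0,0,-10],[0,0,0],1],[[0,0,-30],[0,0,0],1],[[0,0,-60],[0,0,0],1],[[0,0,-80],[0,0,0],1],[[0,0,-90],[0,0,0],1],[[0,0,-90],[0,0,0],1]]'; python3 - <<'E'
from h import *
q=eyes.capture("scene")
C=[((.4647,.199),.021,.034),((.4647,.199),.025,.0405)]
cv2.imwrite("pics/d2.png",overlay(q,"scene",C,(240,120,70,70),8))
s=telemetry.state();t=s['tool_pos'];print(t,s['orientation'])
E
```

```text
time: 15.1
tool_pos: [0.465, 0.1989, 0.044]
orientation: [-3.138, -0.001, 0.0]
contact_force: [-0.2, -0.3, 0.1]
finger_gap: 0.0816
time: 15.6
tool_pos: [0.466, 0.199, 0.1365]
orientation: [-3.137, -0.005, -0.0]
contact_force: [0.4, 0.4, -0.5]
finger_gap: 0.0939
[0.46538422 0.19868563 0.13490005] [-3.13783139e+00 -3.35136417e-03  1.05458870e-04]
```

View pics/d2.png

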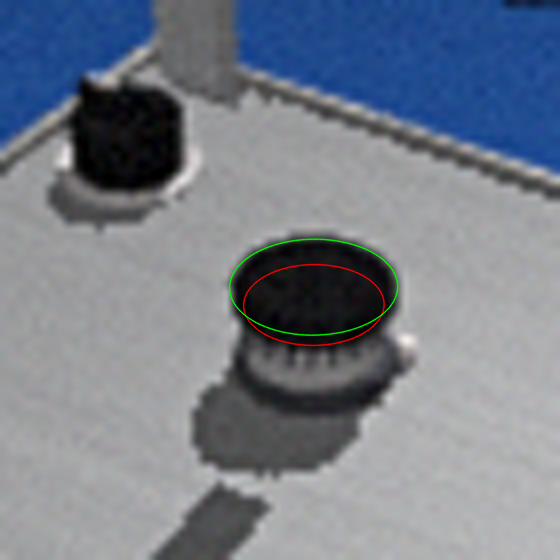

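The small burner is complete and level. Now for the large spreader.

```bash
python3 -m inch '[[[1,12,0],[0,0,0],1],[[4,40,0],[0,0,0],1],[[7,75,0],[0,0,0],1],[[10,110,0],[0,0,0],1],[[14,145,0],[0,0,0],1],[[17,180,0],[0,0,0],1],[[20,215,0],[0,0,0],1],[[24,250,0],[0,0,0],1],[[28,285,0],[0,0,0],1],[[31,320,0],[0,0,0],1],[[34,350,5],[0,0,0],1],[[35,368,15],[0,0,0],1]]' 40; python3 - <<'E'
from h import *
q=eyes.capture("scene")
C=[((.5002,-.1717),.029,.056),((.5002,-.1717),.033,.0295)]
cv2.imwrite("pics/s3.png",overlay(q,"scene",C,(140,200,70,80),7))
s=telemetry.state();print(s['tool_pos'],s['orientation'])
E
```

```text
time: 16.65
tool_pos: [0.5001, -0.173, 0.1179]
orientation: [-3.139, -0.003, -0.003]
contact_force: [0.9, -0.2, 0.3]
finger_gap: 0.0937
[ 0.49877097 -0.17495047  0.11553143] [-3.13886265e+00 -3.18328153e-04 -5.11126969e-03]
```

View pics/s3.png

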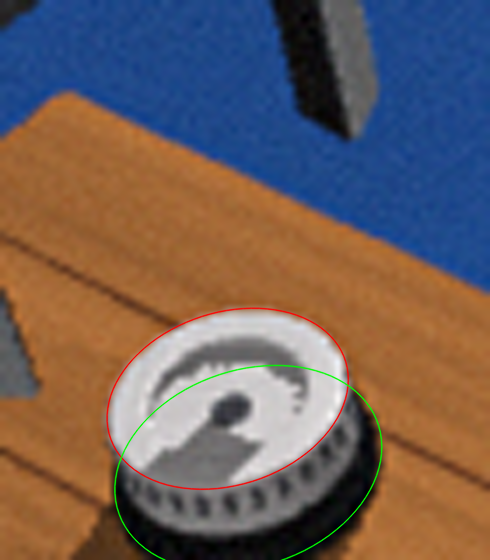

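```bash
python3 -m inch '[[[1,-2,8],[0,0,-0.005],1],[[1.4,-3,24],[0,0,-0.005],1],[[1.4,-3,42],[0,0,-0.005],1],[[1.4,-3,55],[0,0,-0.005],1],[[1.4,-3,62],[0,0,-0.005],1],[[1.4,-3,62],[0,0,-0.005],1],[[1.4,-3,62],[0,0,-0.005],1]]' 40;python3 -m inch '[[[0,0,0],[0,0,0],1]]'
```

```text
time: 17.28
tool_pos: [0.5, -0.1711, 0.0531]
orientation: [-3.138, 0.001, 0.001]
contact_force: [-0.3, -0.5, -0.4]
finger_gap: 0.094
time: 17.37
tool_pos: [0.5003, -0.1709, 0.0535]
orientation: [-3.139, 0.0, 0.001]
contact_force: [0.4, -0.1, 0.7]
finger_gap: 0.0939
```

```bash
python3 -m inch '[[[0,0.7,3],[0,0,0],0.9],[[0,0.7,5],[0,0,0],0.8],[[0,0.7,5],[0,0,0],0.7],[[0,0.7,5],[0,0,0],0.7],[[0,0.7,5],[0,0,0],0.6],[[0,0.7,5],[0,0,0],0.55],[[0,0.7,5],[0,0,0],0.5],[[0,0.7,5],[0,0,0],0.4],[[0,0.7,5],[0,0,0],0.4],[[0,0.7,5],[0,0,0],0.4]]' 35; python3 -m inch '[[[0,0,-1],[0,0,0],0.4],[[0,0,-4],[0,0,0],0.4],[[0,0,-9],[0,0,0],0.4],[[0,0,-10],[0,0,0],0.4],[[0,0,-10],[0,0,0],0.4]]'
python3 - <<'E'
from h import *
q=eyes.capture("scene")
cv2.imwrite("pics/l3.png",overlay(q,"scene",[((.5002,-.1717),.033,.0295)],(140,190,80,90),6))
E
```

```text
time: 18.2
tool_pos: [0.5004, -0.1717, 0.0486]
orientation: [-3.139, 0.0, 0.001]
contact_force: [-0.7, -1.5, 3.7]
finger_gap: 0.0574
time: 18.62
tool_pos: [0.5007, -0.1718, 0.0592]
orientation: [-3.139, -0.001, 0.001]
contact_force: [-0.1, -1.6, -1.0]
finger_gap: 0.0577
```

View pics/l3.png

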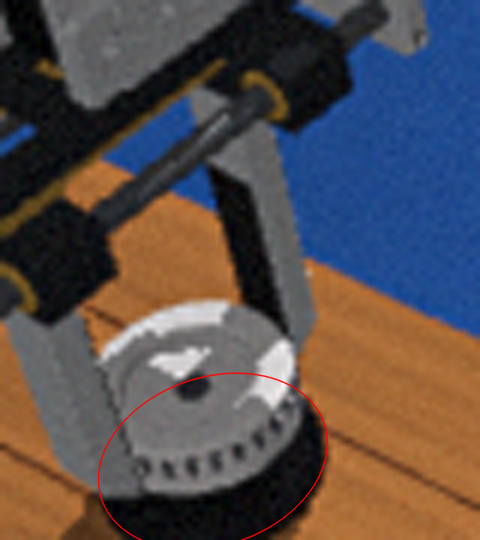

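```bash
python3 -m inch '[[[0,0,-8],[0,0,0],0.4],[[0,0,-24],[0,0,0],0.4],[[8,-18,-42],[0,0,0],0.4],[[21,-48,-55],[0,0,0],0.4],[[36,-82,-58],[0,0,0],0.4],[[51,-117,-58],[0,0,0],0.4],[[66,-152,-58],[0,0,0],0.4],[[81,-187,-58],[0,0,0],0.4],[[96,-222,-58],[0,0,0],0.4],[[111,-256,-58],[0,0,0],0.4],[[125,-288,-58],[0,0,0],0.4],[[135,-310,-58],[0,0,0],0.4]]' 35;  python3 -m inch '[[[0,0,0],[0,0,0],0.4],[[0,0,0],[0,0,0],0.4]]'; python3 -c "
from station import telemetry;s=telemetry.state();print(s['qpos'],s['tool_pos'],s['orientation'])"
```

```text
time: 19.67
tool_pos: [0.6357, 0.1422, 0.1183]
orientation: [-3.138, -0.001, 0.003]
contact_force: [-1.1, -0.2, -1.5]
finger_gap: 0.0575
time: 19.83
tool_pos: [0.6356, 0.1444, 0.1184]
orientation: [-3.137, -0.0, 0.006]
contact_force: [-0.3, -1.0, -1.1]
finger_gap: 0.0578
[-0.15515709  0.48980215 -0.21974579  1.73259628  0.12285202  0.93096353
 -1.9875152 ] [0.63560279 0.14436857 0.11842376] [-3.13693975e+00 -3.38398766e-04  6.43344130e-03]
```

```bash
python3 -m inch '[[[5,-11,0],[-0.004,0,0.006],0.4],[[15,-32,0],[-0.004,0,0.006],0.4],[[24,-50,4],[-0.004,0,0.006],0.4],[[28.3,-58.7,14],[-0.004,0,0.006],0.4],[[28.3,-58.7,30],[-0.004,0,0.006],0.4],[[28.3,-58.7,48],[-0.004,0,0.006],0.4],[[28.3,-58.7,61],[-0.004,0,0.006],0.4],[[28.3,-58.7,63],[-0.004,0,0.006],0.4],[[28.3,-58.7,63],[-0.004,0,0.006],0.4]]';python3 - <<'E'
from h import *
q=eyes.capture("scene");s=telemetry.state();t=s['tool_pos'];print(t,s['orientation'])
cv2.imwrite("pics/p3.png",overlay(q,"scene",[((.6635,.2033),.034,.016),((.6635,.2033),.029,t[2]+.0074)],(310,120,90,100),6))
E
```

```text
time: 20.58
tool_pos: [0.6629, 0.2025, 0.0547]
orientation: [3.141, 0.002, -0.0]
contact_force: [0.0, -0.1, -0.6]
finger_gap: 0.0575
[0.66359111 0.20288735 0.05580727] [-3.14126649e+00 -7.86773415e-05 -2.40000461e-04]
```

View pics/p3.png

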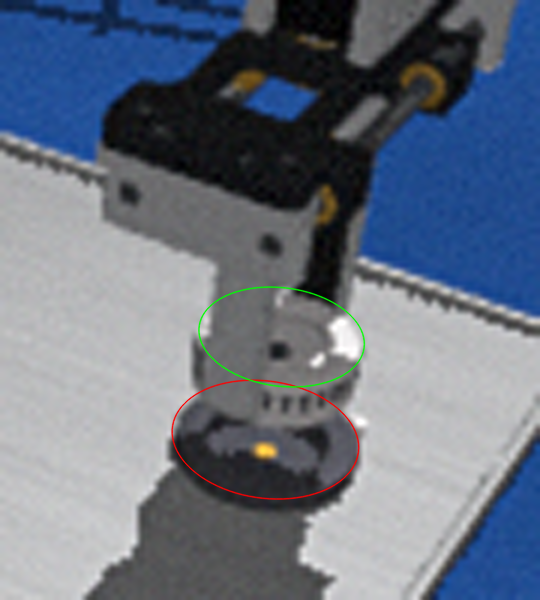

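```bash
python3 - <<'E'
from h import *
q=eyes.capture("scene");cv2.imwrite("pics/p3scene.png",q);s=telemetry.state();t=s['tool_pos'];print(t,s['orientation'])
a=overlay(q,"scene",[],(330,150,50,60),8);
b=overlay(q,"scene",[((.665,.2032),.034,.016),((.662,.2025),.029,t[2]+.0074),((.662,.2025),.029,t[2]-.0106)],(330,150,50,60),8);
cv2.imwrite("pics/p3b.png",np.hstack([a,b]))
E
```

```text
[0.66395597 0.20319026 0.05643797] [-3.14081705e+00 -1.03101625e-03 -1.22386912e-04]
```

View pics/p3b.png

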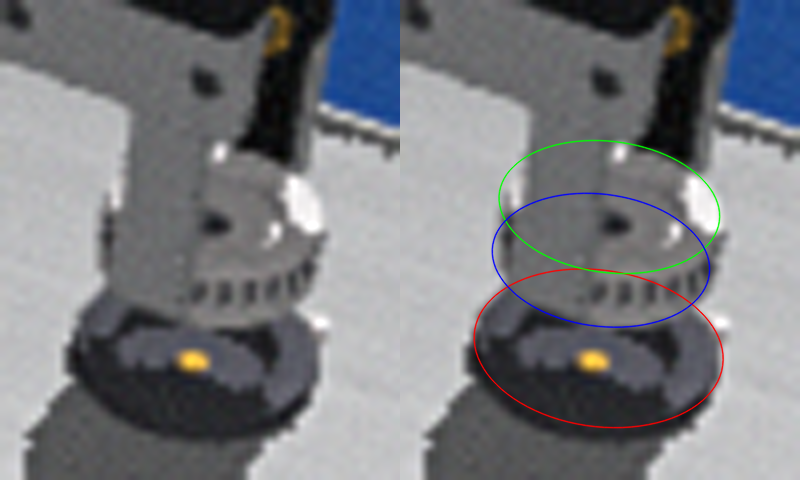

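The spreader sits about 1–1.5 mm short in x relative to the cup. I'll correct that and lower it slowly.

```bash
python3 -m inch '[[[1,0,6],[0,0,0],0.4],[[1,0,13],[0,0,0],0.4],[[1,0,19],[0,0,0],0.4],[[1,0,24],[0,0,0],0.4],[[1,0,26.5],[0,0,0],0.4],[[1,0,26.5],[0,0,0],0.4]]';python3 -m inch '[[[0,0,0.7],[0,0,0],0.4],[[0,0,1.4],[0,0,0],0.4],[[0,0,2],[0,0,0],0.4],[[0,0,2],[0,0,0],0.4]]'
```

```text
time: 21.18
tool_pos: [0.6645, 0.2031, 0.029]
orientation: [-3.141, 0.0, 0.0]
contact_force: [-0.4, -0.4, -1.0]
finger_gap: 0.0577
time: 21.52
tool_pos: [0.6646, 0.2031, 0.0271]
orientation: [-3.141, 0.0, -0.0]
contact_force: [-0.1, -0.9, -1.2]
finger_gap: 0.0575
```

```bash
python3 -m inch '[[[0,0,0.4],[0,0,0],0.4],[[0,0,0.8],[0,0,0],0.4],[[0,0,1],[0,0,0],0.4],[[0,0,1],[0,0,0],0.4]]'
```

```text
time: 21.85
tool_pos: [0.6647, 0.2032, 0.0268]
orientation: [-3.141, -0.0, -0.0]
contact_force: [-2.8, -0.9, 6.3]
finger_gap: 0.0577
```

Contact came at 26.8 mm against an expected 26.6. I'll release and check.

```bash
python3 -m inch '[[[0,0,-0.3],[0,0,0],0.65],[[0,0,-0.3],[0,0,0],0.7],[[0,0,-0.3],[0,0,0],0.8],[[0,0,-0.3],[0,0,0],0.9],[[0,0,-0.3],[0,0,0],1],[[0,0,-0.3],[0,0,0],1]]'; python3 -m inch '[[[0,0,-10],[0,0,0],1],[[0,0,-30],[0,0,0],1],[[0,0,-60],[0,0,0],1],[[0,0,-80],[0,0,0],1],[[0,0,-90],[0,0,0],1],[[0,0,-90],[0,0,0],1]]'; python3 - <<'E'
from h import *
q=eyes.capture("scene")
C=[((.6640,.2033),.034,.016),((.664,.2033),.029,.034)]
cv2.imwrite("pics/d3.png",np.hstack([overlay(q,"scene",C,(325,150,60,65),6),overlay(q,"scene",[],(325,150,60,65),6)]))
s=telemetry.state();t=s['tool_pos'];print(t,s['orientation'])
E
```

```text
time: 22.35
tool_pos: [0.6647, 0.2031, 0.0269]
orientation: [-3.141, -0.0, -0.0]
contact_force: [0.4, -0.1, 0.7]
finger_gap: 0.0888
time: 22.85
tool_pos: [0.666, 0.2036, 0.12]
orientation: [-3.14, -0.004, -0.0]
contact_force: [-0.0, 0.7, 0.8]
finger_gap: 0.0939
[0.66516004 0.20328498 0.11810856] [-3.14050708e+00 -2.21157715e-03 -1.31650132e-04]
```

View pics/d3.png

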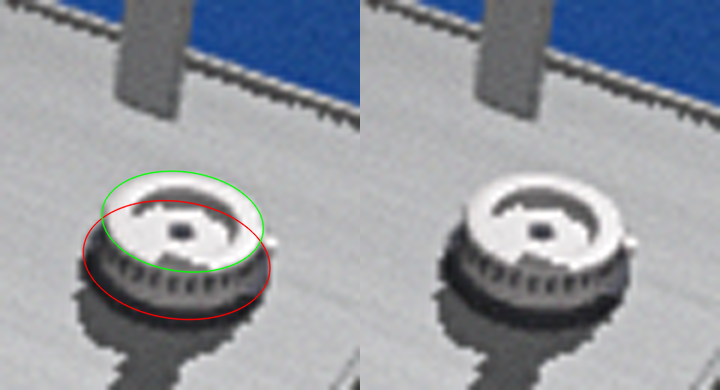

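The large spreader is seated level. Last is the large cap.

```bash
python3 -m inch '[[[-5,12,0],[0,0,0],1],[[-18,42,0],[0,0,0],1],[[-33,76,0],[0,0,0],1],[[-48,110,0],[0,0,0],1],[[-63,144,0],[0,0,0],1],[[-79,180,0],[0,0,0],1],[[-94,215,0],[0,0,0],1],[[-110,250,0],[0,0,0],1],[[-125,285,0],[0,0,0],1],[[-141,320,0],[0,0,0],1],[[-155,352,10],[0,0,0],1],[[-164,372,25],[0,0,0],1]]' 40; python3 - <<'E'
from h import *
q=eyes.capture("scene")
C=[((.5002,-.1717),.033,.0295)]
cv2.imwrite("pics/s4.png",overlay(q,"scene",C,(140,200,70,90),6))
s=telemetry.state();print(s['tool_pos'],s['orientation'])
E
```

```text
time: 23.9
tool_pos: [0.4985, -0.1728, 0.092]
orientation: [3.141, -0.002, -0.004]
contact_force: [0.1, -0.5, -0.2]
finger_gap: 0.0943
[ 0.49532367 -0.17535813  0.08865209] [ 3.14142388e+00  2.88463684e-03 -6.77326502e-03]
```

View pics/s4.png

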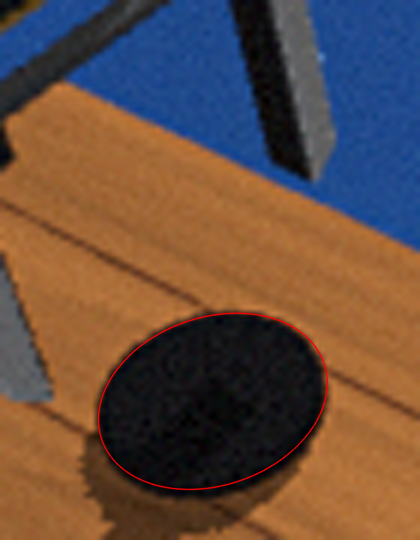

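```bash
python3 -m inch '[[[3,-2,6],[0,0,-0.006],1],[[4.5,-3.3,20],[0,0,-0.006],1],[[4.5,-3.3,36],[0,0,-0.006],1],[[4.5,-3.3,48],[0,0,-0.006],1],[[4.5,-3.3,53],[0,0,-0.006],1],[[4.5,-3.3,53],[0,0,-0.006],1],[[4.5,-3.3,53],[0,0,-0.006],1]]' 40;python3 -m inch '[[[0,0,0],[0,0,0],1]]';python3 -m inch '[[[0,0,0],[0,0,0],1]]'
```

```text
time: 24.53
tool_pos: [0.4995, -0.1717, 0.0354]
orientation: [-3.141, 0.004, -0.0]
contact_force: [-0.8, 0.1, 0.5]
finger_gap: 0.0939
time: 24.62
tool_pos: [0.4998, -0.1715, 0.0358]
orientation: [-3.142, 0.003, 0.0]
contact_force: [0.1, -0.1, 0.8]
finger_gap: 0.0944
time: 24.7
tool_pos: [0.5001, -0.1715, 0.0364]
orientation: [3.141, 0.003, 0.0]
contact_force: [1.1, 0.6, 0.7]
finger_gap: 0.0941
```

```bash
python3 -m inch '[[[0,0,3],[0,0.003,0],1],[[0,0,6],[0,0.003,0],0.9],[[0,0,7.2],[0,0.003,0],0.85],[[0,0,7.2],[0,0.003,0],0.8],[[0,0,7.2],[0,0.003,0],0.75],[[0,0,7.2],[0,0.003,0],0.65],[[0,0,7.2],[0,0.003,0],0.6],[[0,0,7.2],[0,0.003,0],0.5],[[0,0,7.2],[0,0.003,0],0.5],[[0,0,7.2],[0,0.003,0],0.5]]' 40;python3 -m inch '[[[0,0,0],[0,0,0],0.5],[[0,0,0],[0,0,0],0.5],[[0,0,0],[0,0,0],0.5]]'
```

```text
time: 25.53
tool_pos: [0.5001, -0.1715, 0.0292]
orientation: [3.141, -0.001, 0.0]
contact_force: [0.3, -0.1, -0.7]
finger_gap: 0.0647
time: 25.78
tool_pos: [0.5001, -0.1715, 0.0292]
orientation: [3.141, -0.001, 0.0]
contact_force: [-0.6, -0.7, -0.9]
finger_gap: 0.0647
```

```bash
python3 -m inch '[[[0,0,-1],[0,0,0],0.5],[[0,0,-4],[0,0,0],0.5],[[0,0,-12],[0,0,0],0.5],[[0,0,-20],[0,0,0],0.5],[[0,0,-20],[0,0,0],0.5]]'
python3 - <<'E'
from h import *
q=eyes.capture("scene")
cv2.imwrite("pics/l4.png",overlay(q,"scene",[],(130,180,80,100),6))
E
```

```text
time: 26.2
tool_pos: [0.5011, -0.1718, 0.0511]
orientation: [3.141, -0.003, 0.0]
contact_force: [-0.4, 0.2, -1.1]
finger_gap: 0.0645
```

View pics/l4.png

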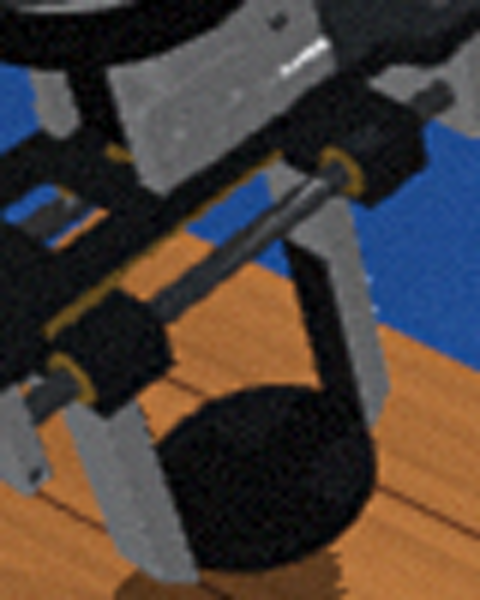

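The cap is held level, so I'll transfer it.

```bash
python3 -m inch '[[[0,0,-8],[0,0,0],0.5],[[0,0,-24],[0,0,0],0.5],[[8,-18,-42],[0,0,0],0.5],[[21,-48,-55],[0,0,0],0.5],[[36,-82,-60],[0,0,0],0.5],[[51,-117,-60],[0,0,0],0.5],[[66,-152,-60],[0,0,0],0.5],[[81,-187,-60],[0,0,0],0.5],[[96,-222,-60],[0,0,0],0.5],[[111,-256,-60],[0,0,0],0.5],[[125,-288,-60],[0,0,0],0.5],[[135,-310,-60],[0,0,0],0.5]]' 40;  python3 -m inch '[[[0,0,0],[0,0,0],0.5],[[0,0,0],[0,0,0],0.5]]'; python3 -c "
from station import telemetry;s=telemetry.state();print(s['qpos'],s['tool_pos'],s['orientation'])"
```

```text
time: 27.25
tool_pos: [0.6362, 0.1422, 0.111]
orientation: [-3.141, -0.003, 0.003]
contact_force: [-0.2, -0.3, -1.0]
finger_gap: 0.0643
time: 27.42
tool_pos: [0.636, 0.1445, 0.1111]
orientation: [-3.14, -0.002, 0.006]
contact_force: [-0.6, -1.1, -1.6]
finger_gap: 0.0644
[-0.15915612  0.4977186  -0.21739599  1.73801612  0.12972601  0.91713797
 -1.99489727] [0.63599704 0.14445979 0.11107903] [-3.14041302e+00 -2.45608518e-03  5.64298008e-03]
```

```bash
python3 -m inch '[[[5,-11,0],[0,-0.002,0.006],0.5],[[15,-32,0],[0,-0.002,0.006],0.5],[[24,-50,2],[0,-0.002,0.006],0.5],[[29,-58.4,8],[0,-0.002,0.006],0.5],[[29,-58.4,20],[0,-0.002,0.006],0.5],[[29,-58.4,36],[0,-0.002,0.006],0.5],[[29,-58.4,48],[0,-0.002,0.006],0.5],[[29,-58.4,52],[0,-0.002,0.006],0.5],[[29,-58.4,52],[0,-0.002,0.006],0.5]]';python3 -m inch '[[[0,0,0],[0,0,0],0.5]]';python3 - <<'E'
from h import *
q=eyes.capture("scene");s=telemetry.state();t=s['tool_pos'];print(t,s['orientation'])
a=overlay(q,"scene",[],(325,140,60,75),6)
b=overlay(q,"scene",[((.6645,.2035),.029,.034),((.6645,.2035),.033,t[2]+.0003)],(325,140,60,75),6)
cv2.imwrite("pics/p4.png",np.hstack([a,b]))
E
```

```text
time: 28.17
tool_pos: [0.6638, 0.2015, 0.0575]
orientation: [3.141, 0.002, -0.001]
contact_force: [-0.1, 0.1, -0.9]
finger_gap: 0.0646
time: 28.25
tool_pos: [0.664, 0.2011, 0.0578]
orientation: [3.141, 0.002, -0.002]
contact_force: [0.5, 0.1, -1.5]
finger_gap: 0.0647
[0.6639005  0.20079884 0.05779025] [ 3.14121223e+00  2.00133826e-03 -2.12990405e-03]
```

View pics/p4.png

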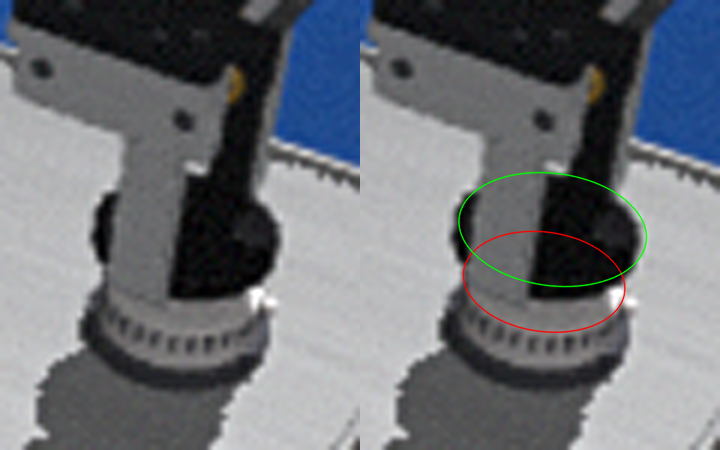

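The cap sits about 1 px left of its target, which matches the tool reading 2.3 mm short in y. I'll correct that and lower.

```bash
python3 -m inch '[[[0.8,-2.4,0],[0,0,-0.002],0.5],[[0.8,-2.4,4],[0,0,-0.002],0.5],[[0.8,-2.4,9],[0,0,-0.002],0.5],[[0.8,-2.4,13],[0,0,-0.002],0.5],[[0.8,-2.4,15],[0,0,-0.002],0.5],[[0.8,-2.4,15],[0,0,-0.002],0.5]]';python3 -m inch '[[[0,0,0.7],[0,0,0],0.5],[[0,0,1.4],[0,0,0],0.5],[[0,0,1.8],[0,0,0],0.5],[[0,0,1.8],[0,0,0],0.5]]'
```

```text
time: 28.8
tool_pos: [0.6642, 0.2031, 0.0419]
orientation: [3.141, 0.003, -0.0]
contact_force: [0.1, 0.5, -1.6]
finger_gap: 0.0646
time: 29.13
tool_pos: [0.6643, 0.2031, 0.0403]
orientation: [3.141, 0.003, 0.0]
contact_force: [-1.0, -0.6, -1.4]
finger_gap: 0.0642
```

```bash
python3 -m inch '[[[0,0,0.4],[0,0,0],0.5],[[0,0,0.8],[0,0,0],0.5],[[0,0,1],[0,0,0],0.5],[[0,0,1],[0,0,0],0.5]]'
```

```text
time: 29.47
tool_pos: [0.6644, 0.2031, 0.0402]
orientation: [3.141, 0.003, -0.0]
contact_force: [-4.0, -2.2, 10.2]
finger_gap: 0.0644
```

Contact came at 40.2 mm, exactly as expected. I'll release, retract and check both cameras.

```bash
python3 -m inch '[[[0,0,-0.3],[0,0,0],0.72],[[0,0,-0.3],[0,0,0],0.77],[[0,0,-0.3],[0,0,0],0.85],[[0,0,-0.3],[0,0,0],0.95],[[0,0,-0.3],[0,0,0],1],[[0,0,-0.3],[0,0,0],1],[[0,0,-0.3],[0,0,0],1]]'; python3 -m inch '[[[0,0,-10],[0,0,0],1],[[0,0,-30],[0,0,0],1],[[0,0,-65],[0,0,0],1],[[0,0,-100],[0,0,0],1],[[0,0,-120],[0,0,0],1],[[0,20,-125],[0,0,0],1],[[0,50,-125],[0,0,0],1],[[0,90,-125],[0,0,0],1],[[0,130,-125],[0,0,0],1],[[0,170,-125],[0,0,0],1],[[0,200,-125],[0,0,0],1],[[0,210,-125],[0,0,0],1]]';python3 -m inch '[[[-10,30,0],[0,0,0],1],[[-25,65,0],[0,0,0],1],[[-40,100,0],[0,0,0],1],[[-55,135,0],[0,0,0],1],[[-70,170,0],[0,0,0],1],[[-85,205,0],[0,0,0],1],[[-100,235,0],[0,0,0],1],[[-110,255,0],[0,0,0],1],[[-110,260,0],[0,0,0],1]]'; python3 - <<'E'
from h import *
q=eyes.capture("scene");t=eyes.capture("top");cv2.imwrite("pics/fs.png",q);cv2.imwrite("pics/ft.png",t)
A,B=(.6643,.2033),(.4648,.199)
C=[(A,.029,.034),(A,.033,.0405)];D=[(B,.021,.034),(B,.025,.0405)]
o=lambda im,n,c,b:overlay(im,n,c,b,6)
cv2.imwrite("pics/f.png",np.vstack([np.hstack([o(t,"top",C,(132,170,60,50)),o(t,"top",D,(140,285,60,50))]),np.hstack([o(q,"scene",C,(325,155,60,50)),o(q,"scene",D,(250,130,60,50))])]))
E
```

```text
time: 30.05
tool_pos: [0.6643, 0.2031, 0.0404]
orientation: [3.141, 0.003, -0.0]
contact_force: [0.4, -0.6, -0.4]
finger_gap: 0.0936
time: 31.05
tool_pos: [0.6645, -0.0133, 0.1665]
orientation: [3.139, 0.002, -0.006]
contact_force: [-0.0, 0.1, -0.3]
finger_gap: 0.094
time: 31.8
tool_pos: [0.5505, -0.277, 0.1683]
orientation: [3.137, 0.002, -0.011]
contact_force: [0.6, -0.3, -0.3]
finger_gap: 0.0942
```

View pics/f.png

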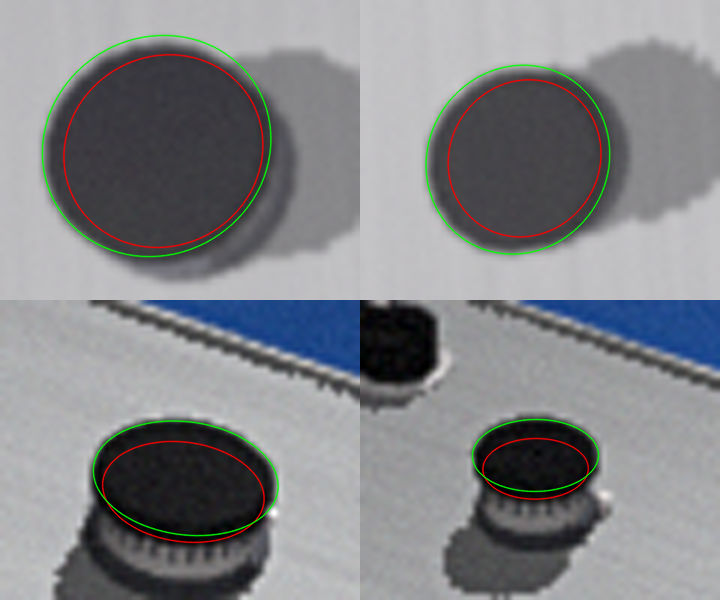

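View pics/ft.png

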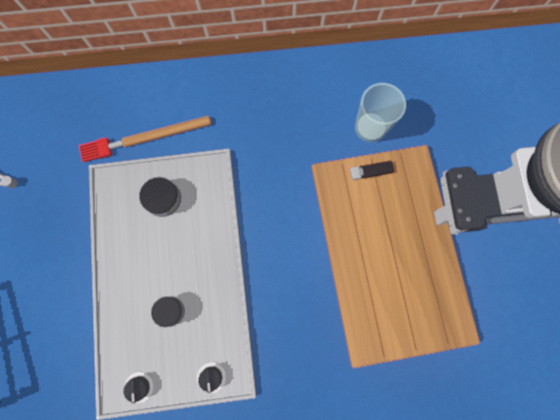

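View pics/fs.png

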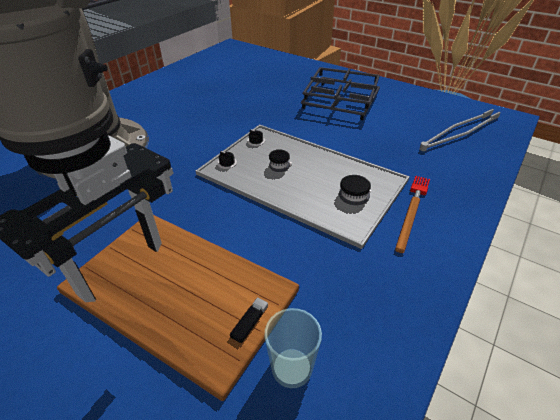

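Both burners stand complete and level, and the lighter, jar and brush haven't moved. I'll let the arm settle and hand in.

```bash
python3 -m inch '[[[0,0,0],[0,0,0],1],[[0,0,0],[0,0,0],1],[[0,0,0],[0,0,0],1],[[0,0,0],[0,0,0],1],[[0,0,0],[0,0,0],1],[[0,0,0],[0,0,0],1]]'; python3 - <<'E'
from station import job
print(job.close_job())
E
```

```text
time: 32.4
tool_pos: [0.553, -0.2732, 0.1681]
orientation: [3.138, 0.001, -0.007]
contact_force: [0.2, -0.2, 0.3]
finger_gap: 0.0941
the job is handed in; nothing more can be done
None
```

Both burners are back together and the job is handed in at about 32.4 s of robot time. I took the parts off the stack in order: small spreader, small cap, large spreader, large cap. Each was lowered slowly until it touched, with contact forces of at most about 15 N, and then released.

**Seating:** Each part made contact within about 0.2 mm of its calculated fully seated height (at TCP z 27.1, 43.7, 26.8 and 40.2 mm).

**Final pictures:** Both caps look level and right side up, in line with their spreaders and cups. The lighter, jar and brush show no visible movement, and the arm is clear of everything.

**Disagreements:**
- The two cameras differed by about 2–3 mm on where the cups are. In the top view, the large cap shows about 1 px (roughly 1.6 mm) off the overlay. Both are close to the stated calibration and well inside the 6 mm limit.
- Triangulated heights came out 1–2.5 mm below the text's heights. I relied on contact at placing instead.

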